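# Sort sample bottles to their rapid-test stations

### The arm

A 7-joint arm with a two-finger parallel gripper is mounted at the origin on the work surface. World frame = base frame: x ahead of the robot, y to its left, z up, the work surface at z = 0. Lengths are in m, angles in rad, forces in N, time in s.
With the tool pointing down it reaches from about 0.425 to 0.925 m from the base axis. Payload 6.8 kg.
Tool frame: the origin (TCP) lies midway between the tips of the shut fingers; the grasp point (between the pads) lies 19 mm behind it; z points along the fingers, y is the line along which they close (so a half turn about z gives the same grasp; the last joint's range is limited). The gripper opens to 85 mm and grips with 20 to 120 N. Pads are 22 mm wide; open, the fingers measure 114 mm over their backs; the gripper's body (76 mm by 85 mm) begins 54 mm behind the grasp point. The pads swing forward as they close: fully open they stand 13 mm farther back than shut.
Start: joints at [-0.108, 0.477, 0.022, 1.555, -0.011, 1.109, -0.083], TCP at [0.675, 0, 0.231] pointing down, gripper open.
Joint ranges: [-2.96, 2.96], [-0.34, 2.1], [-1.41, 1.46], [0.24, 2.44], [-1.37, 4.51], [0.17, 1.92], [-2.96, 2.96]. Speed limits (rad/s): [2.39, 2.39, 3.14, 3.14, 3.14, 3.14, 3.14].

### API

Orientations are given as a unit quaternion [w, x, y, z].
In Python, from station import bot gives the robot as it stands.
- The arm moves only by the tool jog_arm, never from a script. Its argument "rows" is a list of rows, each an object of numbers: "fingers": the finger opening in mm, from 0 to 85.4; "x", "y", "z": the shift along the tool's x, y, z in mm; "ax", "ay", "az": the turn, a rotation vector about the tool's x, y, z in degrees. A call has exactly 8 rows; each row shifts and turns the commanded pose from where the row before left it, along the tool's axes as they then stand; what a row does not reach is not made up. A row lasts 1/10 s, in which the tool goes at most 50 mm and 8.59 degrees, less where a joint would pass 70% of its speed; a pose out of reach is approached as far as the arm can. A call with a gripper value outside its range is refused whole. The fingers move at their own pace and stop on an object; "force" is the grip in N (left out, the last holds). Time passes only in rows, so rows that do not move let the fingers close, or fill a call up. It gives the time, the measured TCP pose, the force, the opening and the grip force at its end, in the units of the state.
- bot.get_obs(): the state, without advancing time (a new reading comes with each control period).
- bot.read_camera(name): name is "scene" or "side" or "wrist"; returns a dict with "pixels" (384x512x3 uint8, red, green, blue), "vertical_fov" (degrees; the focal length in pixels is half the picture's height over the tangent of half this angle, whatever the lens; pixels are square), "cx", "cy" (the principal point, pixels), "dist_coeffs" ([k1, k2, p1, p2, k3] as OpenCV has them; the pictures are not rectified), "world_from_camera" (4x4, takes a point from camera to world coordinates). Camera axes: x right, y down, z forward; pixel columns grow to the right and rows downward; lengths in m; the calibration is good to about 2 mm. A picture is of the moment at which its call begins. There is no depth.
- bot.hand_in(): hands the job in; it is judged then, once.
The state is a dict: "t": time; "q": joint angles; "joint_vel": joint speeds; "joint_torque": joint torques, N m; "eef_pos": TCP position; "tool_rot": TCP orientation; "contact_force": force on the tool from outside, world axes, zero at the start; "torque": the same for the moment, N m; "gripper_width": opening from 0.0 (shut) to 1.0 (fully open); "grasp_force": force on a finger pad.
Only numpy, scipy, OpenCV 4.12 (cv2) and the standard library are available. Lean on these libraries where they do the work, as an engineer would, in place of code of your own. Each camera call takes 0.05 s, during which the arm holds its last target. There are 200 camera calls.

### The job

Stand each of the four colour-capped sample bottles on the test station whose disc has the colour of its cap, with the bottle's foot wholly within the disc. Keep the bottles upright all the way, and leave the white-capped bottle and the beaker standing where they are.

Things in the scene. Friction and masses are not known exactly. Their poses are not given: they have to be found in the camera images.
- blue_bottle: Upright sample bottle, blue cap and blue band low on the pale body, 35 to 70 g. Round, 78 mm tall: body 32 mm in diameter, straight from 0 to 52 mm height; cap 30 mm in diameter from 58 to 78 mm. Origin: centre of its underside; z up. Loose on the bench, in the near row with the other bottles and the beaker, centres at least 85 mm apart.
- yellow_bottle: Upright sample bottle, yellow cap and yellow band low on the pale body, 35 to 70 g. Round, 78 mm tall: body 32 mm in diameter, straight from 0 to 52 mm height; cap 30 mm in diameter from 58 to 78 mm. Origin: centre of its underside; z up. Loose on the bench, in the near row with the other bottles and the beaker, centres at least 85 mm apart.
- red_bottle: Upright sample bottle, red cap and red band low on the pale body, 35 to 70 g. Round, 78 mm tall: body 32 mm in diameter, straight from 0 to 52 mm height; cap 30 mm in diameter from 58 to 78 mm. Origin: centre of its underside; z up. Loose on the bench, in the near row with the other bottles and the beaker, centres at least 85 mm apart.
- green_bottle: Upright sample bottle, green cap and green band low on the pale body, 35 to 70 g. Round, 78 mm tall: body 32 mm in diameter, straight from 0 to 52 mm height; cap 30 mm in diameter from 58 to 78 mm. Origin: centre of its underside; z up. Loose on the bench, in the near row with the other bottles and the beaker, centres at least 85 mm apart.
- blue_station: Fixed white plate, 5 mm thick, with a flat blue disc 56 mm in diameter on top. Origin: on the bench (5 mm below the plate's top), under the disc's centre; z up. Plate spans x -37 to +63 mm, y +-38 mm; a test cassette fixed across its far end (x = +48 mm, 20 x 66 mm) tops at 10 mm. In the far row; discs at least 105 mm apart, yaw up to 0.3 rad.
- yellow_station: Fixed white plate, 5 mm thick, with a flat yellow disc 56 mm in diameter on top. Origin: on the bench (5 mm below the plate's top), under the disc's centre; z up. Plate spans x -37 to +63 mm, y +-38 mm; a test cassette fixed across its far end (x = +48 mm, 20 x 66 mm) tops at 10 mm. In the far row; discs at least 105 mm apart, yaw up to 0.3 rad.
- red_station: Fixed white plate, 5 mm thick, with a flat red disc 56 mm in diameter on top. Origin: on the bench (5 mm below the plate's top), under the disc's centre; z up. Plate spans x -37 to +63 mm, y +-38 mm; a test cassette fixed across its far end (x = +48 mm, 20 x 66 mm) tops at 10 mm. In the far row; discs at least 105 mm apart, yaw up to 0.3 rad.
- green_station: Fixed white plate, 5 mm thick, with a flat green disc 56 mm in diameter on top. Origin: on the bench (5 mm below the plate's top), under the disc's centre; z up. Plate spans x -37 to +63 mm, y +-38 mm; a test cassette fixed across its far end (x = +48 mm, 20 x 66 mm) tops at 10 mm. In the far row; discs at least 105 mm apart, yaw up to 0.3 rad.
- white_bottle: Upright sample bottle, white cap and white band low on the pale body, 35 to 70 g. Round, 78 mm tall: body 32 mm in diameter, straight from 0 to 52 mm height; cap 30 mm in diameter from 58 to 78 mm. Origin: centre of its underside; z up. A blank without a station, loose in the near row: it stays where it stands.
- beaker: Open amber plastic beaker, 70 mm tall, 52 mm in diameter at the rim and 48 mm at the foot, 120 g, standing loose on the bench in the row with the bottles; it stays where it stands. Origin: centre of its underside; z up.
There are look-alikes about, which are no part of the job. Leave any brown or pink look-alike of the blue_station alone.

How it is judged:
By the outcome, as a careful person would: the job done as asked, in the order asked, and still so for the second after the job is handed in, with the robot touching nothing.
It also fails if it takes over 90 s, if anything falls off the work surface, if the arm or the gripper's body presses on something with over 40 N, if the wrist force passes 120 N, or if a joint passes its speed limit or range.

## Working session

There is one attempt and no reset: what is moved stays moved. The work goes in short steps, Python scripts to look and compute and a tool call to move; the robot and the scene stay as the last step left them, time stands still between calls to the robot, and variables do not carry over. Pictures are saved under pics/ and viewed, at most 14 in all, crops included, and the job is handed in when it is done.

Besides the shell and the picture viewer there is one more tool, called after "Request:" as a command line: name --argument value ..., lists and objects as JSON in quotes. jog_arm: Moves the arm, as the interface text tells. Its arguments: {"type":"object","properties":{"rows":{"type":"array","items":{"type":"object","properties":{"fingers":{"type":"number"},"x":{"type":"number"},"y":{"type":"number"},"z":{"type":"number"},"ax":{"type":"number"},"ay":{"type":"number"},"az":{"type":"number"}}}},"force":{"type":"number"}},"required":["rows"]}

```bash
mkdir -p pics
python3 - <<'E'
from station import bot
import cv2,numpy as np
o=bot.get_obs();print(o)
for n in("scene","side"):
    r=bot.read_camera(n);cv2.imwrite(f"pics/{n}0.png",r["pixels"][:,:,::-1]);np.save(f"{n}.npy",r,allow_pickle=True)
    print(n,r["vertical_fov"],r["cx"],r["cy"],r["dist_coeffs"],np.round(r["world_from_camera"],3).tolist())
E
```

```text
{'t': 0.0, 'q': array([-0.10811075,  0.4777952 ,  0.02233549,  1.55650107, -0.0115119 ,
        1.10927141, -0.08308302]), 'joint_vel': array([ 1.46584233e-03, -8.98061311e-04,  6.85389924e-04,  5.44688996e-04,
       -4.11396558e-04, -2.85796439e-04,  8.41366635e-08]), 'joint_torque': array([-5.45967814e-04, -5.96443820e+01,  1.60769675e+00, -2.81194621e+01,
        1.24063640e-02,  9.39900521e-03,  2.20753498e-05]), 'eef_pos': array([ 6.74389651e-01, -3.41644454e-06,  2.30307962e-01]), 'tool_rot': array([-6.07274162e-04,  7.07089761e-01,  7.07123198e-01, -6.95773185e-04]), 'contact_force': array([ 0.30124163,  0.3517039 , -0.1566272 ]), 'torque': array([-0.00319257,  0.0403893 ,  0.00726969]), 'grasp_force': 0.0, 'gripper_width': 1.0010897760927304}
scene 42.274041839326166 254.78839533046812 192.27656203066644 [-0.02566465  0.          0.          0.          0.        ] [[0.501, 0.654, -0.566, 1.15], [0.865, -0.366, 0.342, -0.337], [0.017, -0.661, -0.75, 0.848], [0.0, 0.0, 0.0, 1.0]]
side 45.344740732553674 252.98961870884992 183.6696742473894 [-0.06711942  0.          0.          0.          0.        ] [[0.988, -0.081, 0.132, 0.409], [-0.155, -0.554, 0.818, -0.9], [0.007, -0.829, -0.56, 0.644], [0.0, 0.0, 0.0, 1.0]]
```

View pics/scene0.png

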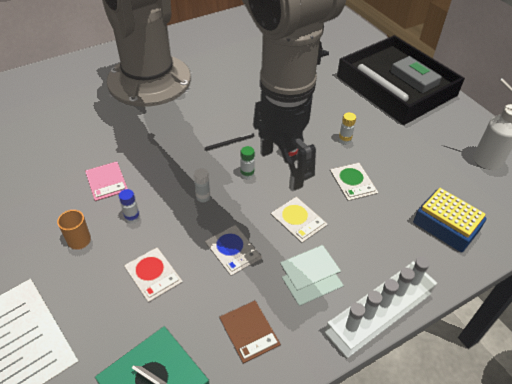

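View pics/side0.png

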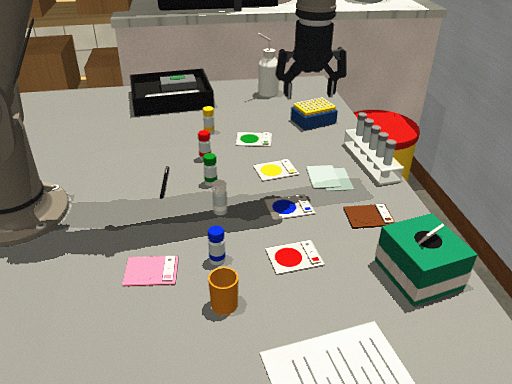

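Scene view: bottles at yellow (348,128), green (248,160), white (202,185), blue (128,205), beaker (75,228), with red hidden by the gripper. Discs are at green (351,177), yellow (295,215), blue (230,245), red (150,268). The side view shows all of them, including the red bottle at (204,143).

```bash
cat > h.py <<'E'
import cv2,numpy as np
def ray(r,px,z):
    f=192/np.tan(np.radians(r["vertical_fov"]/2));K=np.array([[f,0,r["cx"]],[0,f,r["cy"]],[0,0,1]])
    u=cv2.undistortPoints(np.array([[px]],float),K,np.array(r["dist_coeffs"]))[0,0]
    T=np.array(r["world_from_camera"]);d=T[:3,:3]@[u[0],u[1],1];o=T[:3,3]
    return o+d*(z-o[2])/d[2]
H={"blue":[(110,130)],"yellow":[(24,34)],"red":[(0,6),(175,180)],"green":[(50,80)]}
def blobs(r,c,amin=25,smin=130,vmin=50):
    h=cv2.cvtColor(r["pixels"],cv2.COLOR_RGB2HSV);m=0
    for a,b in H[c]: m=m|cv2.inRange(h,(a,smin,vmin),(b,255,255))
    n,_,s,ce=cv2.connectedComponentsWithStats(m)
    return [(s[i,4],s[i,2:4].tolist(),np.round(ce[i],1)) for i in range(1,n) if s[i,4]>=amin]
E
python3 - <<'E'
from h import *
for n in("side","scene"):
    r=np.load(n+".npy",allow_pickle=True).item()
    for c in H:
        for a,wh,ce in blobs(r,c): print(n,c,a,wh,ce,"z68",np.round(ray(r,ce,.068)[:2],3),"z5",np.round(ray(r,ce,.005)[:2],3))
r=np.load("side.npy",allow_pickle=True).item()
for nm,p,z in(("white",(219,186),.068),("beaker",(223,277),.07)):print(nm,ray(r,p,z))
E
```

```text
side blue 259 [23, 14] [283.9 206.4] z68 [ 0.595 -0.152] z5 [ 0.616 -0.07 ]
side blue 243 [16, 18] [215.5 233.6] z68 [ 0.447 -0.218] z5 [ 0.451 -0.144]
side blue 68 [16, 8] [216.9 257.4] z68 [ 0.443 -0.285] z5 [ 0.447 -0.217]
side yellow 187 [41, 15] [314.1 106.2] z68 [0.791 0.325] z5 [0.832 0.459]
side yellow 41 [10, 5] [207.7 108.1] z68 [0.474 0.356] z5 [0.481 0.493]
side yellow 190 [21, 12] [270.9 169.7] z68 [ 0.595 -0.007] z5 [0.616 0.091]
side red 1248 [66, 40] [394.5 126.5] z68 [0.978 0.165] z5 [1.041 0.281]
side red 122 [12, 12] [203.4 135.2] z68 [0.45  0.187] z5 [0.455 0.306]
side red 411 [27, 19] [288.  256.8] z68 [ 0.571 -0.302] z5 [ 0.589 -0.237]
side green 41 [15, 4] [176.5  76.8] z68 [0.387 0.626] z5 [0.384 0.793]
side green 121 [19, 9] [249.  138.4] z68 [0.567 0.152] z5 [0.585 0.267]
side green 138 [13, 13] [209.3 158.9] z68 [0.456 0.063] z5 [0.462 0.168]
side green 38 [12, 5] [210.4 179.2] z68 [ 0.452 -0.027] z5 [0.457 0.069]
side green 4126 [98, 75] [426.5 251. ] z68 [ 0.83  -0.327] z5 [ 0.876 -0.264]
side green 331 [90, 48] [417.4 288.7] z68 [ 0.771 -0.413] z5 [ 0.811 -0.36 ]
scene blue 158 [15, 16] [126.5 195.7] z68 [ 0.439 -0.218] z5 [ 0.381 -0.208]
scene blue 389 [26, 21] [229.  244.2] z68 [ 0.651 -0.09 ] z5 [ 0.611 -0.071]
scene yellow 78 [12, 8] [349.6 116.3] z68 [0.46  0.345] z5 [0.404 0.4  ]
scene yellow 693 [62, 47] [454.1 211.9] z68 [0.807 0.349] z5 [0.779 0.404]
scene yellow 364 [24, 19] [294.6 214.2] z68 [0.651 0.06 ] z5 [0.611 0.092]
scene red 25 [8, 5] [292.4 153.4] z68 [0.501 0.152] z5 [0.448 0.191]
scene red 495 [27, 23] [149.1 268.2] z68 [ 0.627 -0.244] z5 [ 0.584 -0.237]
scene green 82 [13, 8] [247.2 150.7] z68 [0.444 0.067] z5 [0.387 0.1  ]
scene green 269 [22, 16] [351.2 176.1] z68 [0.622 0.225] z5 [0.58  0.271]
scene green 2769 [112, 56] [154.7 362.6] z68 [ 0.798 -0.304] z5 [ 0.769 -0.302]
white [ 0.46868842 -0.05694989  0.068     ]
beaker [ 0.44897069 -0.337083    0.07      ]
```

Request:
jog_arm --rows '[{"x": 13,"y": -40,"z": 10,"fingers": 85},{"x": 13,"y": -46,"z": 15},{"x": 13,"y": -46,"z": 15},{"x": 13,"y": -46,"z": 20},{"x": 13,"y": -46,"z": 20},{"x": 0},{"x": 0},{"x": 0}]' --force 40

```text
invalid input
```

```bash
cat >> h.py <<'E'
def look(c,name=None,z=.078,cams=("side","scene","wrist")):
    from station import bot
    o=bot.get_obs();print(round(o["t"],1),np.round(o["eef_pos"],4),np.round(o["tool_rot"],4),round(o["gripper_width"],3))
    for n in cams:
        r=bot.read_camera(n)
        if name and n==cams[-1]: cv2.imwrite(f"pics/{name}.png",r["pixels"][:,:,::-1])
        for a,wh,ce in blobs(r,c): print(n,c,a,wh,ce,"z",z,np.round(ray(r,ce,z)[:2],3),"z5",np.round(ray(r,ce,.005)[:2],3))
E
python3 -c "from h import *;look('green','w1')"
```

```text
0.1 [ 0.6745 -0.      0.2304] [-5.000e-04  7.071e-01  7.071e-01 -6.000e-04] 1.005
side green 40 [15, 5] [177.   76.7] z 0.078 [0.389 0.6  ] z5 [0.386 0.794]
side green 121 [19, 9] [249.  138.4] z 0.078 [0.565 0.134] z5 [0.585 0.267]
side green 138 [13, 13] [209.3 158.9] z 0.078 [0.456 0.046] z5 [0.462 0.168]
side green 38 [12, 6] [210.4 179.1] z 0.078 [ 0.451 -0.042] z5 [0.457 0.069]
side green 4119 [98, 75] [426.6 251.1] z 0.078 [ 0.823 -0.337] z5 [ 0.876 -0.265]
side green 339 [90, 49] [416.9 288.8] z 0.078 [ 0.764 -0.421] z5 [ 0.81 -0.36]
scene green 83 [13, 8] [247.2 150.6] z 0.078 [0.452 0.062] z5 [0.386 0.1  ]
scene green 267 [22, 16] [351.2 176.1] z 0.078 [0.629 0.218] z5 [0.58  0.271]
scene green 2759 [112, 56] [154.7 362.7] z 0.078 [ 0.803 -0.305] z5 [ 0.77  -0.302]
wrist green 44 [13, 14] [58.  98.3] z 0.078 [0.502 0.069] z5 [0.459 0.067]
wrist green 804 [33, 33] [ 13.6 109.5] z 0.078 [0.457 0.061] z5 [0.403 0.057]
```

View pics/w1.png

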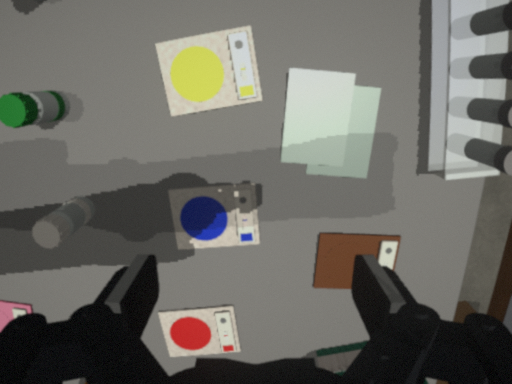

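The wrist view at the start shows the green cap at (14,109), the white bottle at (50,230), and the yellow, blue and red discs at (197,74), (204,218), (190,333). The move was refused, so I'll send full rows.

Request:
jog_arm --rows '[{"fingers": 85,"x": 13,"y": -40,"z": 10,"ax": 0,"ay": 0,"az": 0},{"fingers": 85,"x": 13,"y": -46,"z": 15,"ax": 0,"ay": 0,"az": 0},{"fingers": 85,"x": 13,"y": -46,"z": 15,"ax": 0,"ay": 0,"az": 0},{"fingers": 85,"x": 13,"y": -46,"z": 20,"ax": 0,"ay": 0,"az": 0},{"fingers": 85,"x": 13,"y": -46,"z": 20,"ax": 0,"ay": 0,"az": 0},{"fingers": 85,"x": 0,"y": 0,"z": 0,"ax": 0,"ay": 0,"az": 0},{"fingers": 85,"x": 0,"y": 0,"z": 0,"ax": 0,"ay": 0,"az": 0},{"fingers": 85,"x": 0,"y": 0,"z": 0,"ax": 0,"ay": 0,"az": 0}]' --force 40

```text
t: 1.05
eef_pos: [0.4564, 0.0641, 0.1537]
tool_rot: [0.001, 0.707, 0.707, 0.001]
contact_force: [0.3, 0.4, -0.3]
gripper_width: 0.996
grasp_force: 0.0
```

```bash
python3 -c "from h import *;look('green','w2')"
```

```text
1.1 [0.4564 0.0641 0.1537] [0.0008 0.7073 0.7069 0.0012] 0.996
side green 43 [15, 5] [176.8  76.7] z 0.078 [0.388 0.601] z5 [0.385 0.794]
side green 122 [19, 9] [248.9 138.4] z 0.078 [0.564 0.134] z5 [0.584 0.267]
side green 129 [13, 13] [209.2 158.9] z 0.078 [0.455 0.046] z5 [0.461 0.168]
side green 29 [12, 5] [209.9 179. ] z 0.078 [ 0.45  -0.041] z5 [0.456 0.07 ]
side green 4090 [98, 75] [426.9 251.1] z 0.078 [ 0.823 -0.337] z5 [ 0.877 -0.265]
side green 322 [90, 49] [417.4 288.8] z 0.078 [ 0.765 -0.422] z5 [ 0.811 -0.36 ]
scene green 50 [10, 8] [249.  150.1] z 0.078 [0.453 0.066] z5 [0.387 0.105]
scene green 267 [22, 16] [351.1 176.1] z 0.078 [0.629 0.218] z5 [0.58 0.27]
scene green 2796 [112, 56] [154.7 362.5] z 0.078 [ 0.802 -0.305] z5 [ 0.769 -0.302]
wrist green 1459 [45, 45] [252.3 205. ] z 0.078 [0.455 0.062] z5 [0.454 0.036]
```

View pics/w2.png

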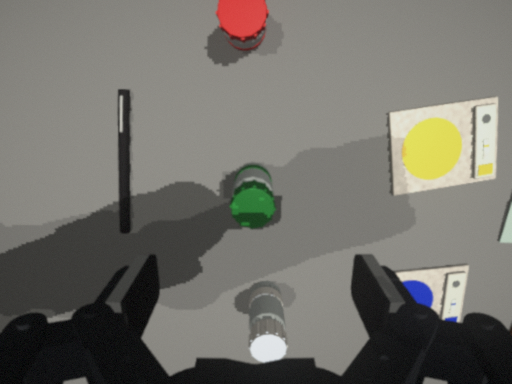

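Green cap at (252,205) is centred between the fingers at about (0.455,0.062), red cap at (242,12), and a pen at left clear of the fingers. Descending and gripping.

Request:
jog_arm --rows '[{"fingers": 85,"x": -2,"y": -2,"z": 27,"ax": 0,"ay": 0,"az": 0},{"fingers": 85,"x": 0,"y": 0,"z": 30,"ax": 0,"ay": 0,"az": 0},{"fingers": 85,"x": 0,"y": 0,"z": 30,"ax": 0,"ay": 0,"az": 0},{"fingers": 85,"x": 0,"y": 0,"z": 30,"ax": 0,"ay": 0,"az": 0},{"fingers": 85,"x": 0,"y": 0,"z": 20,"ax": 0,"ay": 0,"az": 0},{"fingers": 85,"x": 0,"y": 0,"z": 0,"ax": 0,"ay": 0,"az": 0},{"fingers": 20,"x": 0,"y": 0,"z": 0,"ax": 0,"ay": 0,"az": 0},{"fingers": 20,"x": 0,"y": 0,"z": 0,"ax": 0,"ay": 0,"az": 0}]' --force 40

```text
t: 2.0
eef_pos: [0.4537, 0.0622, 0.0169]
tool_rot: [0.001, 0.707, 0.707, 0.001]
contact_force: [-0.3, 0.5, 0.6]
gripper_width: 0.684
grasp_force: 0.0
```

Request:
jog_arm --rows '[{"fingers": 20,"x": 0,"y": 0,"z": 0,"ax": 0,"ay": 0,"az": 0},{"fingers": 20,"x": 0,"y": 0,"z": 0,"ax": 0,"ay": 0,"az": 0},{"fingers": 20,"x": 0,"y": 0,"z": 0,"ax": 0,"ay": 0,"az": 0},{"fingers": 20,"x": 0,"y": 0,"z": 0,"ax": 0,"ay": 0,"az": 0},{"fingers": 20,"x": 0,"y": 0,"z": 0,"ax": 0,"ay": 0,"az": 0},{"fingers": 20,"x": 0,"y": 0,"z": -5,"ax": 0,"ay": 0,"az": 0},{"fingers": 20,"x": 0,"y": 0,"z": -10,"ax": 0,"ay": 0,"az": 0},{"fingers": 20,"x": 0,"y": 0,"z": 0,"ax": 0,"ay": 0,"az": 0}]'

```text
t: 2.8
eef_pos: [0.4534, 0.0622, 0.0322]
tool_rot: [0.001, 0.707, 0.707, 0.001]
contact_force: [0.8, 0.6, -0.7]
gripper_width: 0.362
grasp_force: 39.6
```

Request:
jog_arm --rows '[{"fingers": 20,"x": 0,"y": 0,"z": -25,"ax": 0,"ay": 0,"az": 0},{"fingers": 20,"x": 0,"y": 0,"z": -35,"ax": 0,"ay": 0,"az": 0},{"fingers": 20,"x": 4,"y": 4,"z": -30,"ax": 0,"ay": 0,"az": 0},{"fingers": 20,"x": 24,"y": 15,"z": -8,"ax": 0,"ay": 0,"az": 0},{"fingers": 20,"x": 32,"y": 20,"z": 0,"ax": 0,"ay": 0,"az": 0},{"fingers": 20,"x": 36,"y": 22,"z": 0,"ax": 0,"ay": 0,"az": 0},{"fingers": 20,"x": 36,"y": 22,"z": 0,"ax": 0,"ay": 0,"az": 0},{"fingers": 20,"x": 36,"y": 22,"z": 0,"ax": 0,"ay": 0,"az": 0}]'

```text
t: 3.6
eef_pos: [0.5581, 0.2314, 0.129]
tool_rot: [0.0, 0.707, 0.707, 0.0]
contact_force: [0.8, -0.5, 0.4]
gripper_width: 0.363
grasp_force: 39.8
```

Request:
jog_arm --rows '[{"fingers": 20,"x": 24,"y": 14,"z": 0,"ax": 0,"ay": 0,"az": 0},{"fingers": 20,"x": 12,"y": 8,"z": 0,"ax": 0,"ay": 0,"az": 0},{"fingers": 20,"x": 3,"y": 2,"z": 15,"ax": 0,"ay": 0,"az": 0},{"fingers": 20,"x": 0,"y": 0,"z": 15,"ax": 0,"ay": 0,"az": 0},{"fingers": 20,"x": 0,"y": 0,"z": 0,"ax": 0,"ay": 0,"az": 0},{"fingers": 20,"x": 0,"y": 0,"z": 0,"ax": 0,"ay": 0,"az": 0},{"fingers": 20,"x": 0,"y": 0,"z": 0,"ax": 0,"ay": 0,"az": 0},{"fingers": 20,"x": 0,"y": 0,"z": 0,"ax": 0,"ay": 0,"az": 0}]'

```text
t: 4.4
eef_pos: [0.5818, 0.2687, 0.0994]
tool_rot: [0.0, 0.707, 0.707, 0.0]
contact_force: [0.9, -0.6, -0.5]
gripper_width: 0.364
grasp_force: 39.7
```

```bash
python3 -c "from h import *;look('green','w3')"
```

```text
4.4 [0.5818 0.2687 0.0994] [2.000e-04 7.073e-01 7.069e-01 5.000e-04] 0.364
side green 40 [15, 4] [176.6  76.8] z 0.078 [0.387 0.6  ] z5 [0.385 0.793]
side green 87 [11, 10] [248.9  91.7] z 0.078 [0.61  0.437] z5 [0.635 0.61 ]
side green 112 [19, 9] [248.9 138.2] z 0.078 [0.564 0.135] z5 [0.585 0.269]
side green 4096 [98, 75] [426.7 251. ] z 0.078 [ 0.823 -0.337] z5 [ 0.876 -0.264]
side green 327 [89, 46] [417.8 288.9] z 0.078 [ 0.765 -0.422] z5 [ 0.811 -0.36 ]
scene green 167 [17, 16] [354.7 175.8] z 0.078 [0.632 0.225] z5 [0.583 0.278]
scene green 2789 [112, 56] [154.8 362.5] z 0.078 [ 0.802 -0.305] z5 [ 0.769 -0.301]
wrist green 2794 [73, 61] [259.5 189.1] z 0.078 [0.584 0.295] z5 [0.585 0.273]
wrist green 348 [57, 18] [253.8 233.9] z 0.078 [0.581 0.27 ] z5 [0.581 0.237]
wrist green 134 [16, 11] [312.6 242.9] z 0.078 [0.613 0.265] z5 [0.626 0.229]
wrist green 4298 [94, 80] [255.3 331.6] z 0.078 [0.582 0.206] z5 [0.582 0.144]
```

View pics/w3.png

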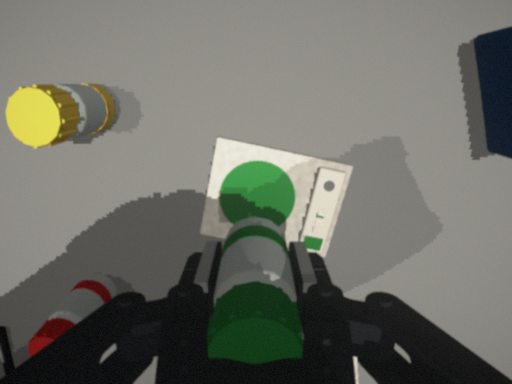

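The green disc spans columns 221–295 with its top at row 160, so its centre is about (258,196), i.e. (0.584,0.268). The bottle is upright in the grip. Lowering and releasing.

Request:
jog_arm --rows '[{"fingers": 20,"x": 0,"y": 2,"z": 20,"ax": 0,"ay": 0,"az": 0},{"fingers": 20,"x": 0,"y": 0,"z": 25,"ax": 0,"ay": 0,"az": 0},{"fingers": 20,"x": 0,"y": 0,"z": 20,"ax": 0,"ay": 0,"az": 0},{"fingers": 20,"x": 0,"y": 0,"z": 8,"ax": 0,"ay": 0,"az": 0},{"fingers": 20,"x": 0,"y": 0,"z": 3.5,"ax": 0,"ay": 0,"az": 0},{"fingers": 20,"x": 0,"y": 0,"z": 0,"ax": 0,"ay": 0,"az": 0},{"fingers": 20,"x": 0,"y": 0,"z": 0,"ax": 0,"ay": 0,"az": 0},{"fingers": 85,"x": 0,"y": 0,"z": 0,"ax": 0,"ay": 0,"az": 0}]'

```text
t: 5.35
eef_pos: [0.5841, 0.2694, 0.0232]
tool_rot: [0.0, 0.707, 0.707, 0.001]
contact_force: [-0.2, -0.5, -0.4]
gripper_width: 0.517
grasp_force: 0.0
```

Request:
jog_arm --rows '[{"fingers": 85,"x": 0,"y": 0,"z": 0,"ax": 0,"ay": 0,"az": 0},{"fingers": 85,"x": 0,"y": 0,"z": 0,"ax": 0,"ay": 0,"az": 0},{"fingers": 85,"x": 0,"y": 0,"z": 0,"ax": 0,"ay": 0,"az": 0},{"fingers": 85,"x": 0,"y": 0,"z": -15,"ax": 0,"ay": 0,"az": 0},{"fingers": 85,"x": 0,"y": 0,"z": -35,"ax": 0,"ay": 0,"az": 0},{"fingers": 85,"x": 0,"y": 0,"z": -40,"ax": 0,"ay": 0,"az": 0},{"fingers": 85,"x": 0,"y": 0,"z": -40,"ax": 0,"ay": 0,"az": 0},{"fingers": 85,"x": 0,"y": 0,"z": 0,"ax": 0,"ay": 0,"az": 0}]'

```text
t: 6.15
eef_pos: [0.5872, 0.2709, 0.16]
tool_rot: [0.002, 0.707, 0.707, 0.006]
contact_force: [0.6, 0.7, 0.3]
gripper_width: 0.996
grasp_force: 0.0
```

Request:
jog_arm --rows '[{"fingers": 85,"x": 10,"y": -16,"z": 0,"ax": 0,"ay": 0,"az": 0},{"fingers": 85,"x": 22,"y": -35,"z": 0,"ax": 0,"ay": 0,"az": 0},{"fingers": 85,"x": 22,"y": -35,"z": 0,"ax": 0,"ay": 0,"az": 0},{"fingers": 85,"x": 14,"y": -24,"z": 0,"ax": 0,"ay": 0,"az": 0},{"fingers": 85,"x": 6,"y": -10,"z": 0,"ax": 0,"ay": 0,"az": 0},{"fingers": 85,"x": 0,"y": 0,"z": 0,"ax": 0,"ay": 0,"az": 0},{"fingers": 85,"x": 0,"y": 0,"z": 0,"ax": 0,"ay": 0,"az": 0},{"fingers": 85,"x": 0,"y": 0,"z": 0,"ax": 0,"ay": 0,"az": 0}]'

```text
t: 6.95
eef_pos: [0.465, 0.3417, 0.1521]
tool_rot: [0.0, 0.708, 0.706, -0.0]
contact_force: [0.5, 0.5, 1.0]
gripper_width: 0.998
grasp_force: 0.0
```

```bash
python3 -c "
from h import *
look('yellow',cams=('wrist',));look('green','side1',cams=('wrist','scene','side'))"
```

```text
7.0 [0.465  0.3417 0.1521] [ 5.000e-04  7.081e-01  7.061e-01 -0.000e+00] 0.998
wrist yellow 60 [20, 6] [265.5 197.6] z 0.078 [0.472 0.346] z5 [0.474 0.321]
7.0 [0.4649 0.3417 0.1521] [ 4.000e-04  7.081e-01  7.061e-01 -0.000e+00] 0.992
wrist green 597 [55, 27] [379.5 237. ] z 0.078 [0.554 0.316] z5 [0.583 0.281]
wrist green 483 [27, 28] [419.3 291.4] z 0.078 [0.591 0.269] z5 [0.633 0.219]
scene green 95 [13, 9] [357.1 152.8] z 0.078 [0.578 0.274] z5 [0.524 0.331]
scene green 66 [21, 11] [353.8 179.8] z 0.078 [0.64  0.216] z5 [0.592 0.269]
scene green 2808 [112, 56] [154.8 362.4] z 0.078 [ 0.802 -0.305] z5 [ 0.769 -0.301]
side green 42 [14, 4] [176.5  76.7] z 0.078 [0.387 0.601] z5 [0.384 0.794]
side green 82 [10, 10] [249.5 116.5] z 0.078 [0.585 0.261] z5 [0.608 0.411]
side green 82 [19, 11] [249.4 137.9] z 0.078 [0.566 0.136] z5 [0.586 0.27 ]
side green 4100 [98, 75] [426.6 251. ] z 0.078 [ 0.823 -0.337] z5 [ 0.876 -0.264]
side green 320 [90, 48] [417.6 288.7] z 0.078 [ 0.765 -0.421] z5 [ 0.811 -0.36 ]
```

View pics/side1.png

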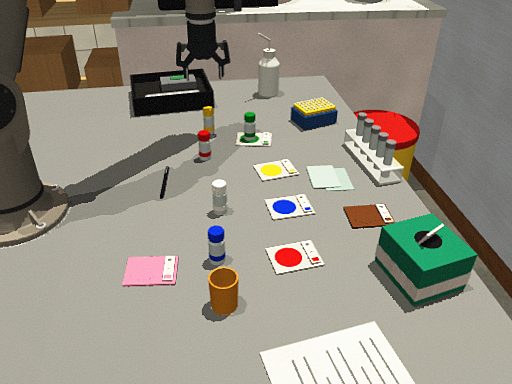

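The side view shows the green bottle standing upright on its disc at (250,130), nothing else disturbed. The yellow cap is in the gripper's shadow, so I'll measure it with a wider mask.

```bash
sed -i 's/(24,34)/(18,36)/' h.py; python3 -c "
import h;from h import *
o=h.blobs
h.blobs=lambda r,c:o(r,c,25,110,40)
look('yellow',cams=('wrist',))"
```

```text
7.2 [0.4643 0.3423 0.1521] [ 1.000e-04  7.077e-01  7.065e-01 -0.000e+00] 0.998
wrist yellow 114 [34, 14] [261.8 175.4] z 0.078 [0.469 0.362] z5 [0.47  0.343]
wrist yellow 1642 [46, 47] [264.5 212.2] z 0.078 [0.471 0.336] z5 [0.473 0.308]
```

Request:
jog_arm --rows '[{"fingers": 85,"x": -5,"y": 6,"z": 27,"ax": 0,"ay": 0,"az": 0},{"fingers": 85,"x": 0,"y": 0,"z": 30,"ax": 0,"ay": 0,"az": 0},{"fingers": 85,"x": 0,"y": 0,"z": 30,"ax": 0,"ay": 0,"az": 0},{"fingers": 85,"x": 0,"y": 0,"z": 30,"ax": 0,"ay": 0,"az": 0},{"fingers": 85,"x": 0,"y": 0,"z": 18,"ax": 0,"ay": 0,"az": 0},{"fingers": 85,"x": 0,"y": 0,"z": 0,"ax": 0,"ay": 0,"az": 0},{"fingers": 20,"x": 0,"y": 0,"z": 0,"ax": 0,"ay": 0,"az": 0},{"fingers": 20,"x": 0,"y": 0,"z": 0,"ax": 0,"ay": 0,"az": 0}]' --force 40

```text
t: 8.0
eef_pos: [0.4704, 0.3387, 0.0186]
tool_rot: [0.0, 0.707, 0.707, 0.001]
contact_force: [-0.1, -0.1, -0.3]
gripper_width: 0.685
grasp_force: 0.0
```

Request:
jog_arm --rows '[{"fingers": 20,"x": 0,"y": 0,"z": 0,"ax": 0,"ay": 0,"az": 0},{"fingers": 20,"x": 0,"y": 0,"z": 0,"ax": 0,"ay": 0,"az": 0},{"fingers": 20,"x": 0,"y": 0,"z": 0,"ax": 0,"ay": 0,"az": 0},{"fingers": 20,"x": 0,"y": 0,"z": 0,"ax": 0,"ay": 0,"az": 0},{"fingers": 20,"x": 0,"y": 0,"z": 0,"ax": 0,"ay": 0,"az": 0},{"fingers": 20,"x": 0,"y": 0,"z": -5,"ax": 0,"ay": 0,"az": 0},{"fingers": 20,"x": 0,"y": 0,"z": -10,"ax": 0,"ay": 0,"az": 0},{"fingers": 20,"x": 0,"y": 0,"z": 0,"ax": 0,"ay": 0,"az": 0}]'

```text
t: 8.8
eef_pos: [0.4702, 0.3387, 0.0338]
tool_rot: [0.0, 0.707, 0.707, 0.001]
contact_force: [1.0, 0.9, -0.2]
gripper_width: 0.359
grasp_force: 39.6
```

Request:
jog_arm --rows '[{"fingers": 20,"x": 0,"y": 0,"z": -25,"ax": 0,"ay": 0,"az": 0},{"fingers": 20,"x": 0,"y": 0,"z": -35,"ax": 0,"ay": 0,"az": 0},{"fingers": 20,"x": -8,"y": 5,"z": -30,"ax": 0,"ay": 0,"az": 0},{"fingers": 20,"x": -24,"y": 14,"z": -11,"ax": 0,"ay": 0,"az": 0},{"fingers": 20,"x": -36,"y": 21,"z": 0,"ax": 0,"ay": 0,"az": 0},{"fingers": 20,"x": -40,"y": 23,"z": 0,"ax": 0,"ay": 0,"az": 0},{"fingers": 20,"x": -40,"y": 23,"z": 0,"ax": 0,"ay": 0,"az": 0},{"fingers": 20,"x": -40,"y": 23,"z": 0,"ax": 0,"ay": 0,"az": 0}]'

```text
t: 9.6
eef_pos: [0.579, 0.1484, 0.1335]
tool_rot: [0.0, 0.707, 0.707, 0.0]
contact_force: [0.5, 0.0, -0.1]
gripper_width: 0.36
grasp_force: 39.8
```

Request:
jog_arm --rows '[{"fingers": 20,"x": -32,"y": 18,"z": 0,"ax": 0,"ay": 0,"az": 0},{"fingers": 20,"x": -20,"y": 11,"z": 0,"ax": 0,"ay": 0,"az": 0},{"fingers": 20,"x": -8,"y": 5,"z": 15,"ax": 0,"ay": 0,"az": 0},{"fingers": 20,"x": 0,"y": 0,"z": 20,"ax": 0,"ay": 0,"az": 0},{"fingers": 20,"x": 0,"y": 0,"z": 0,"ax": 0,"ay": 0,"az": 0},{"fingers": 20,"x": 0,"y": 0,"z": 0,"ax": 0,"ay": 0,"az": 0},{"fingers": 20,"x": 0,"y": 0,"z": 0,"ax": 0,"ay": 0,"az": 0},{"fingers": 20,"x": 0,"y": 0,"z": 0,"ax": 0,"ay": 0,"az": 0}]'

```text
t: 10.4
eef_pos: [0.6128, 0.0909, 0.0991]
tool_rot: [0.0, 0.707, 0.707, 0.001]
contact_force: [0.7, 0.5, -1.3]
gripper_width: 0.36
grasp_force: 39.8
```

```bash
python3 -c "
import h;from h import *
look('yellow','w4',cams=('wrist',));
from station import bot
r=bot.read_camera('wrist')
h=cv2.cvtColor(r['pixels'],cv2.COLOR_RGB2HSV);m=cv2.inRange(h,(18,110,40),(36,255,255))
cs=cv2.findContours(m,cv2.RETR_EXTERNAL,cv2.CHAIN_APPROX_NONE)[0]
for c in cs:
    if cv2.contourArea(c)>300: print(cv2.boundingRect(c))
"
```

```text
10.4 [0.6128 0.0909 0.0991] [3.000e-04 7.067e-01 7.075e-01 7.000e-04] 0.36
wrist yellow 3891 [75, 66] [256.5 194.5] z 0.078 [0.613 0.114] z5 [0.614 0.091]
wrist yellow 200 [19, 13] [326.1 221.2] z 0.078 [0.65 0.1 ] z5 [0.667 0.069]
wrist yellow 670 [69, 33] [254.8 241.8] z 0.078 [0.613 0.088] z5 [0.613 0.052]
wrist yellow 5738 [96, 76] [254.2 328.5] z 0.078 [0.612 0.03 ] z5 [ 0.612 -0.03 ]
(206, 288, 97, 77)
(221, 231, 69, 34)
(219, 161, 76, 67)
```

View pics/w4.png

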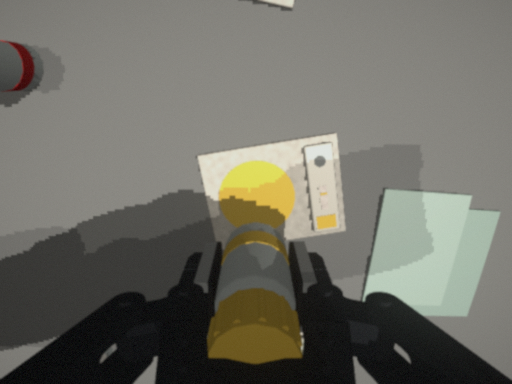

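The yellow disc spans columns 219–295 with its top at row 161, so its centre is about (0.614,0.090), within 2 mm of the bottle. Lowering and releasing.

Request:
jog_arm --rows '[{"fingers": 20,"x": -1,"y": 2,"z": 20,"ax": 0,"ay": 0,"az": 0},{"fingers": 20,"x": 0,"y": 0,"z": 25,"ax": 0,"ay": 0,"az": 0},{"fingers": 20,"x": 0,"y": 0,"z": 20,"ax": 0,"ay": 0,"az": 0},{"fingers": 20,"x": 0,"y": 0,"z": 7,"ax": 0,"ay": 0,"az": 0},{"fingers": 20,"x": 0,"y": 0,"z": 3,"ax": 0,"ay": 0,"az": 0},{"fingers": 20,"x": 0,"y": 0,"z": 0,"ax": 0,"ay": 0,"az": 0},{"fingers": 20,"x": 0,"y": 0,"z": 0,"ax": 0,"ay": 0,"az": 0},{"fingers": 85,"x": 0,"y": 0,"z": 0,"ax": 0,"ay": 0,"az": 0}]'

```text
t: 11.3
eef_pos: [0.6153, 0.0892, 0.0242]
tool_rot: [0.001, 0.707, 0.707, 0.001]
contact_force: [0.4, -0.3, 0.2]
gripper_width: 0.514
grasp_force: 0.0
```

Request:
jog_arm --rows '[{"fingers": 85,"x": 0,"y": 0,"z": 0,"ax": 0,"ay": 0,"az": 0},{"fingers": 85,"x": 0,"y": 0,"z": 0,"ax": 0,"ay": 0,"az": 0},{"fingers": 85,"x": 0,"y": 0,"z": 0,"ax": 0,"ay": 0,"az": 0},{"fingers": 85,"x": 0,"y": 0,"z": -15,"ax": 0,"ay": 0,"az": 0},{"fingers": 85,"x": 0,"y": 0,"z": -35,"ax": 0,"ay": 0,"az": 0},{"fingers": 85,"x": 0,"y": 0,"z": -40,"ax": 0,"ay": 0,"az": 0},{"fingers": 85,"x": 0,"y": 0,"z": -38,"ax": 0,"ay": 0,"az": 0},{"fingers": 85,"x": 0,"y": 0,"z": 0,"ax": 0,"ay": 0,"az": 0}]'

```text
t: 12.1
eef_pos: [0.6184, 0.0898, 0.1585]
tool_rot: [0.003, 0.707, 0.707, 0.005]
contact_force: [0.4, -0.7, 0.2]
gripper_width: 0.993
grasp_force: 0.0
```

Request:
jog_arm --rows '[{"fingers": 85,"x": 9,"y": -16,"z": 0,"ax": 0,"ay": 0,"az": 0},{"fingers": 85,"x": 22,"y": -35,"z": 0,"ax": 0,"ay": 0,"az": 0},{"fingers": 85,"x": 25,"y": -40,"z": 0,"ax": 0,"ay": 0,"az": 0},{"fingers": 85,"x": 22,"y": -35,"z": 0,"ax": 0,"ay": 0,"az": 0},{"fingers": 85,"x": 15,"y": -24,"z": 0,"ax": 0,"ay": 0,"az": 0},{"fingers": 85,"x": 6,"y": -12,"z": 0,"ax": 0,"ay": 0,"az": 0},{"fingers": 85,"x": 0,"y": 0,"z": 0,"ax": 0,"ay": 0,"az": 0},{"fingers": 85,"x": 0,"y": 0,"z": 0,"ax": 0,"ay": 0,"az": 0}]'

```text
t: 12.9
eef_pos: [0.4537, 0.1873, 0.1516]
tool_rot: [0.0, 0.708, 0.707, 0.0]
contact_force: [0.7, 0.1, 0.7]
gripper_width: 0.996
grasp_force: 0.0
```

```bash
python3 -c "
from h import *
look('red',cams=('wrist',));look('yellow',cams=('scene','side'))"
```

```text
12.9 [0.4537 0.1873 0.1516] [5.000e-04 7.075e-01 7.067e-01 4.000e-04] 0.996
wrist red 71 [30, 9] [250.  167.7] z 0.078 [0.45  0.212] z5 [0.449 0.195]
wrist red 1654 [47, 48] [248.  204.6] z 0.078 [0.449 0.186] z5 [0.447 0.16 ]
12.9 [0.454  0.187  0.1515] [5.000e-04 7.078e-01 7.064e-01 4.000e-04] 0.993
scene yellow 191 [14, 16] [295.4 194.6] z 0.078 [0.615 0.085] z5 [0.564 0.125]
scene yellow 902 [63, 49] [452.5 213.7] z 0.078 [0.813 0.334] z5 [0.781 0.397]
scene yellow 185 [24, 16] [295.8 216.1] z 0.078 [0.663 0.054] z5 [0.616 0.091]
side yellow 195 [31, 25] [58.4 14.3] z 0.078 [-0.189  1.57 ] z5 [-0.267  1.889]
side yellow 37 [10, 13] [72.2 13.7] z 0.078 [-0.121  1.568] z5 [-0.189  1.886]
side yellow 49 [15, 10] [79.4 19.6] z 0.078 [-0.065  1.44 ] z5 [-0.126  1.742]
side yellow 109 [22, 10] [99.5 18.9] z 0.078 [0.031 1.434] z5 [-0.018  1.735]
side yellow 26 [13, 7] [38.4 20.4] z 0.078 [-0.264  1.467] z5 [-0.351  1.773]
side yellow 99 [30, 10] [27.8 24. ] z 0.078 [-0.3    1.409] z5 [-0.391  1.707]
side yellow 36 [11, 8] [82.8 84.2] z 0.078 [0.081 0.582] z5 [0.039 0.773]
side yellow 301 [42, 17] [314.1 108. ] z 0.078 [0.781 0.291] z5 [0.829 0.445]
side yellow 133 [12, 13] [272.5 147.6] z 0.078 [0.615 0.078] z5 [0.642 0.204]
side yellow 395 [23, 38] [404.9 159. ] z 0.078 [ 0.923 -0.021] z5 [0.989 0.092]
side yellow 141 [21, 11] [270.7 169.7] z 0.078 [ 0.592 -0.022] z5 [0.615 0.091]
side yellow 83 [29, 22] [222.8 277.2] z 0.078 [ 0.448 -0.345] z5 [ 0.453 -0.274]
```

Request:
jog_arm --rows '[{"fingers": 85,"x": 0,"y": -5,"z": 27,"ax": 0,"ay": 0,"az": 0},{"fingers": 85,"x": 0,"y": 0,"z": 30,"ax": 0,"ay": 0,"az": 0},{"fingers": 85,"x": 0,"y": 0,"z": 30,"ax": 0,"ay": 0,"az": 0},{"fingers": 85,"x": 0,"y": 0,"z": 30,"ax": 0,"ay": 0,"az": 0},{"fingers": 85,"x": 0,"y": 0,"z": 17,"ax": 0,"ay": 0,"az": 0},{"fingers": 85,"x": 0,"y": 0,"z": 0,"ax": 0,"ay": 0,"az": 0},{"fingers": 20,"x": 0,"y": 0,"z": 0,"ax": 0,"ay": 0,"az": 0},{"fingers": 20,"x": 0,"y": 0,"z": 0,"ax": 0,"ay": 0,"az": 0}]' --force 40

```text
t: 13.85
eef_pos: [0.4486, 0.1882, 0.0182]
tool_rot: [0.0, 0.707, 0.707, 0.001]
contact_force: [-0.4, 0.6, 0.5]
gripper_width: 0.687
grasp_force: 0.0
```

Request:
jog_arm --rows '[{"fingers": 20,"x": 0,"y": 0,"z": 0,"ax": 0,"ay": 0,"az": 0},{"fingers": 20,"x": 0,"y": 0,"z": 0,"ax": 0,"ay": 0,"az": 0},{"fingers": 20,"x": 0,"y": 0,"z": 0,"ax": 0,"ay": 0,"az": 0},{"fingers": 20,"x": 0,"y": 0,"z": 0,"ax": 0,"ay": 0,"az": 0},{"fingers": 20,"x": 0,"y": 0,"z": 0,"ax": 0,"ay": 0,"az": 0},{"fingers": 20,"x": 0,"y": 0,"z": -5,"ax": 0,"ay": 0,"az": 0},{"fingers": 20,"x": 0,"y": 0,"z": -10,"ax": 0,"ay": 0,"az": 0},{"fingers": 20,"x": 0,"y": 0,"z": 0,"ax": 0,"ay": 0,"az": 0}]'

```text
t: 14.65
eef_pos: [0.4483, 0.1885, 0.0338]
tool_rot: [0.0, 0.707, 0.707, 0.001]
contact_force: [0.3, 0.3, -1.0]
gripper_width: 0.363
grasp_force: 39.6
```

Request:
jog_arm --rows '[{"fingers": 20,"x": 0,"y": 0,"z": -25,"ax": 0,"ay": 0,"az": 0},{"fingers": 20,"x": 0,"y": 0,"z": -38,"ax": 0,"ay": 0,"az": 0},{"fingers": 20,"x": -8,"y": 3,"z": -30,"ax": 0,"ay": 0,"az": 0},{"fingers": 20,"x": -24,"y": 8,"z": -10,"ax": 0,"ay": 0,"az": 0},{"fingers": 20,"x": -38,"y": 12,"z": 0,"ax": 0,"ay": 0,"az": 0},{"fingers": 20,"x": -42,"y": 14,"z": 0,"ax": 0,"ay": 0,"az": 0},{"fingers": 20,"x": -44,"y": 14,"z": 0,"ax": 0,"ay": 0,"az": 0},{"fingers": 20,"x": -44,"y": 14,"z": 0,"ax": 0,"ay": 0,"az": 0}]'

```text
t: 15.45
eef_pos: [0.5127, -0.0135, 0.1357]
tool_rot: [0.0, 0.707, 0.707, 0.0]
contact_force: [0.7, 0.7, -0.4]
gripper_width: 0.368
grasp_force: 39.8
```

Request:
jog_arm --rows '[{"fingers": 20,"x": -44,"y": 14,"z": 0,"ax": 0,"ay": 0,"az": 0},{"fingers": 20,"x": -44,"y": 14,"z": 0,"ax": 0,"ay": 0,"az": 0},{"fingers": 20,"x": -44,"y": 14,"z": 0,"ax": 0,"ay": 0,"az": 0},{"fingers": 20,"x": -40,"y": 13,"z": 0,"ax": 0,"ay": 0,"az": 0},{"fingers": 20,"x": -30,"y": 10,"z": 0,"ax": 0,"ay": 0,"az": 0},{"fingers": 20,"x": -18,"y": 5,"z": 0,"ax": 0,"ay": 0,"az": 0},{"fingers": 20,"x": -5,"y": 2,"z": 0,"ax": 0,"ay": 0,"az": 0},{"fingers": 20,"x": 0,"y": 0,"z": 0,"ax": 0,"ay": 0,"az": 0}]'

```text
t: 16.25
eef_pos: [0.5843, -0.2362, 0.135]
tool_rot: [-0.0, 0.707, 0.707, 0.0]
contact_force: [-0.4, 0.8, -1.4]
gripper_width: 0.362
grasp_force: 39.8
```

Request:
jog_arm --rows '[{"fingers": 20,"x": 0,"y": 0,"z": 15,"ax": 0,"ay": 0,"az": 0},{"fingers": 20,"x": 0,"y": 0,"z": 20,"ax": 0,"ay": 0,"az": 0},{"fingers": 20,"x": 0,"y": 0,"z": 0,"ax": 0,"ay": 0,"az": 0},{"fingers": 20,"x": 0,"y": 0,"z": 0,"ax": 0,"ay": 0,"az": 0},{"fingers": 20,"x": 0,"y": 0,"z": 0,"ax": 0,"ay": 0,"az": 0},{"fingers": 20,"x": 0,"y": 0,"z": 0,"ax": 0,"ay": 0,"az": 0},{"fingers": 20,"x": 0,"y": 0,"z": 0,"ax": 0,"ay": 0,"az": 0},{"fingers": 20,"x": 0,"y": 0,"z": 0,"ax": 0,"ay": 0,"az": 0}]'

```text
t: 17.05
eef_pos: [0.5846, -0.2371, 0.1007]
tool_rot: [0.0, 0.707, 0.707, 0.0]
contact_force: [0.5, 0.1, -0.6]
gripper_width: 0.359
grasp_force: 39.8
```

```bash
python3 -c "
from h import *
look('red','w5',cams=('wrist',))"
```

```text
17.1 [ 0.5846 -0.2371  0.1007] [4.000e-04 7.072e-01 7.071e-01 2.000e-04] 0.359
wrist red 3870 [75, 67] [258.9 192.2] z 0.078 [ 0.587 -0.213] z5 [ 0.587 -0.236]
wrist red 199 [18, 13] [326.6 222.3] z 0.078 [ 0.623 -0.23 ] z5 [ 0.639 -0.26 ]
wrist red 646 [69, 33] [254.9 238.7] z 0.078 [ 0.584 -0.239] z5 [ 0.584 -0.274]
wrist red 6081 [97, 79] [254.5 326.8] z 0.078 [ 0.584 -0.298] z5 [ 0.584 -0.358]
```

View pics/w5.png

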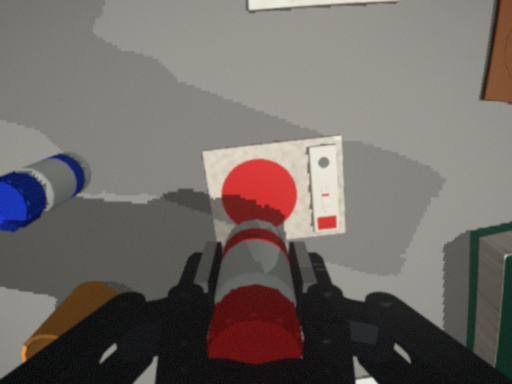

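The red disc centre at (259,194) lies at (0.587,-0.237), and the bottle is upright. The blue bottle and beaker at left are clear. Placing, then on to blue.

Request:
jog_arm --rows '[{"fingers": 20,"x": 0,"y": 3,"z": 20,"ax": 0,"ay": 0,"az": 0},{"fingers": 20,"x": 0,"y": 0,"z": 25,"ax": 0,"ay": 0,"az": 0},{"fingers": 20,"x": 0,"y": 0,"z": 20,"ax": 0,"ay": 0,"az": 0},{"fingers": 20,"x": 0,"y": 0,"z": 8.5,"ax": 0,"ay": 0,"az": 0},{"fingers": 20,"x": 0,"y": 0,"z": 3,"ax": 0,"ay": 0,"az": 0},{"fingers": 20,"x": 0,"y": 0,"z": 0,"ax": 0,"ay": 0,"az": 0},{"fingers": 20,"x": 0,"y": 0,"z": 0,"ax": 0,"ay": 0,"az": 0},{"fingers": 85,"x": 0,"y": 0,"z": 0,"ax": 0,"ay": 0,"az": 0}]'

```text
t: 17.9
eef_pos: [0.5882, -0.2372, 0.0246]
tool_rot: [0.001, 0.707, 0.707, 0.0]
contact_force: [0.3, 0.0, 0.1]
gripper_width: 0.518
grasp_force: 0.0
```

Request:
jog_arm --rows '[{"fingers": 85,"x": 0,"y": 0,"z": 0,"ax": 0,"ay": 0,"az": 0},{"fingers": 85,"x": 0,"y": 0,"z": 0,"ax": 0,"ay": 0,"az": 0},{"fingers": 85,"x": 0,"y": 0,"z": 0,"ax": 0,"ay": 0,"az": 0},{"fingers": 85,"x": 0,"y": 0,"z": -15,"ax": 0,"ay": 0,"az": 0},{"fingers": 85,"x": 0,"y": 0,"z": -35,"ax": 0,"ay": 0,"az": 0},{"fingers": 85,"x": 0,"y": 0,"z": -40,"ax": 0,"ay": 0,"az": 0},{"fingers": 85,"x": 0,"y": 0,"z": -38,"ax": 0,"ay": 0,"az": 0},{"fingers": 85,"x": 0,"y": 0,"z": 0,"ax": 0,"ay": 0,"az": 0}]'

```text
t: 18.7
eef_pos: [0.5911, -0.2384, 0.1591]
tool_rot: [0.005, 0.707, 0.707, 0.003]
contact_force: [-1.3, 0.1, -0.2]
gripper_width: 0.996
grasp_force: 0.0
```

Request:
jog_arm --rows '[{"fingers": 85,"x": 2,"y": -16,"z": 0,"ax": 0,"ay": 0,"az": 0},{"fingers": 85,"x": 4,"y": -35,"z": 0,"ax": 0,"ay": 0,"az": 0},{"fingers": 85,"x": 5,"y": -40,"z": 0,"ax": 0,"ay": 0,"az": 0},{"fingers": 85,"x": 4,"y": -32,"z": 0,"ax": 0,"ay": 0,"az": 0},{"fingers": 85,"x": 3,"y": -15,"z": 0,"ax": 0,"ay": 0,"az": 0},{"fingers": 85,"x": 1,"y": -4,"z": 0,"ax": 0,"ay": 0,"az": 0},{"fingers": 85,"x": 0,"y": 0,"z": 0,"ax": 0,"ay": 0,"az": 0},{"fingers": 85,"x": 0,"y": 0,"z": 0,"ax": 0,"ay": 0,"az": 0}]'

```text
t: 19.5
eef_pos: [0.4468, -0.218, 0.1522]
tool_rot: [0.001, 0.707, 0.707, 0.0]
contact_force: [0.1, -0.5, -0.6]
gripper_width: 0.998
grasp_force: 0.0
```

```bash
python3 -c "
from h import *
look('blue',cams=('wrist',));look('red',cams=('scene','side'))"
```

```text
19.5 [ 0.4468 -0.218   0.1522] [6.000e-04 7.069e-01 7.073e-01 4.000e-04] 0.998
wrist blue 1883 [62, 38] [460.7  15.7] z 0.078 [ 0.573 -0.097] z5 [ 0.615 -0.082]
wrist blue 52 [25, 7] [254.  166.3] z 0.078 [ 0.446 -0.192] z5 [ 0.446 -0.21 ]
wrist blue 1613 [46, 47] [253.1 203.6] z 0.078 [ 0.445 -0.218] z5 [ 0.445 -0.244]
19.6 [ 0.4468 -0.218   0.1521] [5.000e-04 7.069e-01 7.073e-01 3.000e-04] 0.999
scene red 238 [17, 18] [142.4 249. ] z 0.078 [ 0.588 -0.24 ] z5 [ 0.535 -0.231]
scene red 263 [27, 22] [151.1 270.3] z 0.078 [ 0.639 -0.244] z5 [ 0.591 -0.235]
side red 1251 [66, 40] [394.5 126.5] z 0.078 [0.968 0.146] z5 [1.041 0.281]
side red 242 [16, 18] [290.5 231.5] z 0.078 [ 0.588 -0.245] z5 [ 0.611 -0.16 ]
side red 273 [27, 18] [287.6 258. ] z 0.078 [ 0.567 -0.316] z5 [ 0.587 -0.24 ]
side red 206 [36, 19] [144.3 273.3] z 0.078 [ 0.316 -0.317] z5 [ 0.304 -0.242]
```

Request:
jog_arm --rows '[{"fingers": 85,"x": 0,"y": -2,"z": 27,"ax": 0,"ay": 0,"az": 0},{"fingers": 85,"x": 0,"y": 0,"z": 30,"ax": 0,"ay": 0,"az": 0},{"fingers": 85,"x": 0,"y": 0,"z": 30,"ax": 0,"ay": 0,"az": 0},{"fingers": 85,"x": 0,"y": 0,"z": 30,"ax": 0,"ay": 0,"az": 0},{"fingers": 85,"x": 0,"y": 0,"z": 17,"ax": 0,"ay": 0,"az": 0},{"fingers": 85,"x": 0,"y": 0,"z": 0,"ax": 0,"ay": 0,"az": 0},{"fingers": 20,"x": 0,"y": 0,"z": 0,"ax": 0,"ay": 0,"az": 0},{"fingers": 20,"x": 0,"y": 0,"z": 0,"ax": 0,"ay": 0,"az": 0}]' --force 40

```text
t: 20.45
eef_pos: [0.4445, -0.2183, 0.0187]
tool_rot: [0.001, 0.707, 0.707, 0.0]
contact_force: [0.5, -0.1, 0.5]
gripper_width: 0.684
grasp_force: 0.0
```

Request:
jog_arm --rows '[{"fingers": 20,"x": 0,"y": 0,"z": 0,"ax": 0,"ay": 0,"az": 0},{"fingers": 20,"x": 0,"y": 0,"z": 0,"ax": 0,"ay": 0,"az": 0},{"fingers": 20,"x": 0,"y": 0,"z": 0,"ax": 0,"ay": 0,"az": 0},{"fingers": 20,"x": 0,"y": 0,"z": 0,"ax": 0,"ay": 0,"az": 0},{"fingers": 20,"x": 0,"y": 0,"z": 0,"ax": 0,"ay": 0,"az": 0},{"fingers": 20,"x": 0,"y": 0,"z": -5,"ax": 0,"ay": 0,"az": 0},{"fingers": 20,"x": 0,"y": 0,"z": -10,"ax": 0,"ay": 0,"az": 0},{"fingers": 20,"x": 0,"y": 0,"z": 0,"ax": 0,"ay": 0,"az": 0}]'

```text
t: 21.25
eef_pos: [0.4443, -0.2184, 0.0343]
tool_rot: [0.001, 0.707, 0.707, 0.001]
contact_force: [0.5, 0.2, -0.6]
gripper_width: 0.364
grasp_force: 39.6
```

Request:
jog_arm --rows '[{"fingers": 20,"x": 0,"y": 0,"z": -25,"ax": 0,"ay": 0,"az": 0},{"fingers": 20,"x": 0,"y": 0,"z": -38,"ax": 0,"ay": 0,"az": 0},{"fingers": 20,"x": 0,"y": 0,"z": -25,"ax": 0,"ay": 0,"az": 0},{"fingers": 20,"x": 4,"y": 5,"z": -12,"ax": 0,"ay": 0,"az": 0},{"fingers": 20,"x": 18,"y": 20,"z": 0,"ax": 0,"ay": 0,"az": 0},{"fingers": 20,"x": 30,"y": 34,"z": 0,"ax": 0,"ay": 0,"az": 0},{"fingers": 20,"x": 30,"y": 34,"z": 0,"ax": 0,"ay": 0,"az": 0},{"fingers": 20,"x": 30,"y": 34,"z": 0,"ax": 0,"ay": 0,"az": 0}]'

```text
t: 22.05
eef_pos: [0.5714, -0.1042, 0.1321]
tool_rot: [-0.0, 0.707, 0.707, -0.0]
contact_force: [0.2, -0.1, -0.5]
gripper_width: 0.364
grasp_force: 39.8
```

Request:
jog_arm --rows '[{"fingers": 20,"x": 20,"y": 24,"z": 0,"ax": 0,"ay": 0,"az": 0},{"fingers": 20,"x": 12,"y": 13,"z": 0,"ax": 0,"ay": 0,"az": 0},{"fingers": 20,"x": 4,"y": 5,"z": 15,"ax": 0,"ay": 0,"az": 0},{"fingers": 20,"x": 0,"y": 0,"z": 20,"ax": 0,"ay": 0,"az": 0},{"fingers": 20,"x": 0,"y": 0,"z": 0,"ax": 0,"ay": 0,"az": 0},{"fingers": 20,"x": 0,"y": 0,"z": 0,"ax": 0,"ay": 0,"az": 0},{"fingers": 20,"x": 0,"y": 0,"z": 0,"ax": 0,"ay": 0,"az": 0},{"fingers": 20,"x": 0,"y": 0,"z": 0,"ax": 0,"ay": 0,"az": 0}]'

```text
t: 22.85
eef_pos: [0.6127, -0.0706, 0.0986]
tool_rot: [0.001, 0.707, 0.707, 0.0]
contact_force: [0.4, 0.5, -0.3]
gripper_width: 0.357
grasp_force: 39.8
```

```bash
python3 -c "
from h import *
look('blue','w6',cams=('wrist',))"
```

```text
22.9 [ 0.6127 -0.0706  0.0986] [6.000e-04 7.075e-01 7.067e-01 4.000e-04] 0.357
wrist blue 3660 [75, 63] [257.  191.8] z 0.078 [ 0.614 -0.046] z5 [ 0.614 -0.069]
wrist blue 179 [17, 12] [324.  225.6] z 0.078 [ 0.649 -0.064] z5 [ 0.665 -0.096]
wrist blue 593 [66, 29] [254.7 234.8] z 0.078 [ 0.612 -0.07 ] z5 [ 0.612 -0.103]
wrist blue 6452 [97, 83] [254.5 324.7] z 0.078 [ 0.612 -0.128] z5 [ 0.612 -0.188]
```

View pics/w6.png

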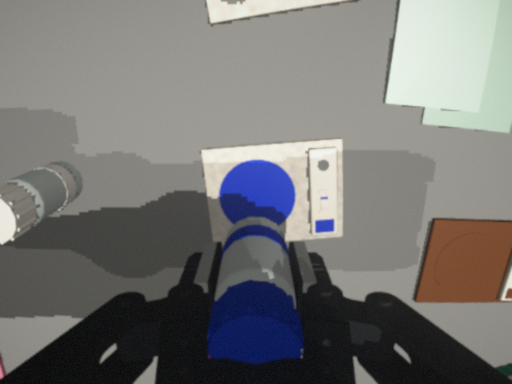

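The blue disc spans columns 220–295 with its top at row 160; the bottle is upright and within 2 mm of centre. Placing and retreating.

Request:
jog_arm --rows '[{"fingers": 20,"x": -1,"y": 2,"z": 20,"ax": 0,"ay": 0,"az": 0},{"fingers": 20,"x": 0,"y": 0,"z": 25,"ax": 0,"ay": 0,"az": 0},{"fingers": 20,"x": 0,"y": 0,"z": 18,"ax": 0,"ay": 0,"az": 0},{"fingers": 20,"x": 0,"y": 0,"z": 8,"ax": 0,"ay": 0,"az": 0},{"fingers": 20,"x": 0,"y": 0,"z": 3,"ax": 0,"ay": 0,"az": 0},{"fingers": 20,"x": 0,"y": 0,"z": 0,"ax": 0,"ay": 0,"az": 0},{"fingers": 20,"x": 0,"y": 0,"z": 0,"ax": 0,"ay": 0,"az": 0},{"fingers": 85,"x": 0,"y": 0,"z": 0,"ax": 0,"ay": 0,"az": 0}]'

```text
t: 23.7
eef_pos: [0.6152, -0.071, 0.0247]
tool_rot: [0.001, 0.707, 0.707, 0.001]
contact_force: [-0.2, 0.2, -0.5]
gripper_width: 0.512
grasp_force: 0.0
```

Request:
jog_arm --rows '[{"fingers": 85,"x": 0,"y": 0,"z": 0,"ax": 0,"ay": 0,"az": 0},{"fingers": 85,"x": 0,"y": 0,"z": 0,"ax": 0,"ay": 0,"az": 0},{"fingers": 85,"x": 0,"y": 0,"z": 0,"ax": 0,"ay": 0,"az": 0},{"fingers": 85,"x": 0,"y": 0,"z": -15,"ax": 0,"ay": 0,"az": 0},{"fingers": 85,"x": 0,"y": 0,"z": -35,"ax": 0,"ay": 0,"az": 0},{"fingers": 85,"x": 0,"y": 0,"z": -40,"ax": 0,"ay": 0,"az": 0},{"fingers": 85,"x": 0,"y": 0,"z": -40,"ax": 0,"ay": 0,"az": 0},{"fingers": 85,"x": 0,"y": 0,"z": -40,"ax": 0,"ay": 0,"az": 0}]'

```text
t: 24.5
eef_pos: [0.6143, -0.071, 0.1966]
tool_rot: [0.0, 0.707, 0.707, 0.0]
contact_force: [1.3, 0.3, -0.2]
gripper_width: 0.997
grasp_force: 0.0
```

Request:
jog_arm --rows '[{"fingers": 85,"x": 0,"y": 0,"z": -30,"ax": 0,"ay": 0,"az": 0},{"fingers": 85,"x": 0,"y": 0,"z": -30,"ax": 0,"ay": 0,"az": 0},{"fingers": 85,"x": 0,"y": 0,"z": -15,"ax": 0,"ay": 0,"az": 0},{"fingers": 85,"x": 0,"y": 0,"z": 0,"ax": 0,"ay": 0,"az": 0},{"fingers": 85,"x": 0,"y": 0,"z": 0,"ax": 0,"ay": 0,"az": 0},{"fingers": 85,"x": 0,"y": 0,"z": 0,"ax": 0,"ay": 0,"az": 0},{"fingers": 85,"x": 0,"y": 0,"z": 0,"ax": 0,"ay": 0,"az": 0},{"fingers": 85,"x": 0,"y": 0,"z": 0,"ax": 0,"ay": 0,"az": 0}]'

```text
t: 25.3
eef_pos: [0.6139, -0.0709, 0.2676]
tool_rot: [-0.001, 0.707, 0.707, -0.001]
contact_force: [0.0, -0.6, -0.3]
gripper_width: 0.996
grasp_force: 0.0
```

```bash
python3 -c "
from h import *
look('blue','side2',cams=('scene','side'))"
```

```text
25.3 [ 0.6139 -0.0709  0.2676] [-7.000e-04  7.071e-01  7.071e-01 -7.000e-04] 0.996
scene blue 196 [15, 17] [228.1 224.1] z 0.078 [ 0.614 -0.073] z5 [ 0.564 -0.047]
scene blue 202 [26, 19] [230.8 246.7] z 0.078 [ 0.664 -0.093] z5 [ 0.618 -0.07 ]
side blue 163 [13, 14] [285.9 182.4] z 0.078 [ 0.615 -0.079] z5 [0.642 0.027]
side blue 178 [23, 13] [283.6 206.9] z 0.078 [ 0.591 -0.166] z5 [ 0.615 -0.072]
```

View pics/side2.png

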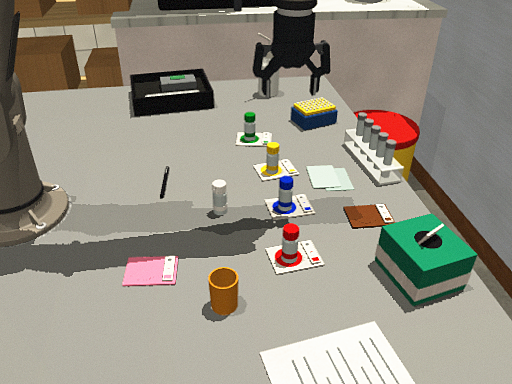

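The side view shows all four bottles upright on discs of their own colour: green (250,128), yellow (273,160), blue (286,195), red (290,245). The white bottle (220,198) and beaker (223,290) haven't moved.

```bash
python3 -c "
from station import bot
print(bot.hand_in())"
```

```text
the job is handed in; nothing more can be done
None
```

I stood all four capped bottles upright on the discs of their own colour, left the white bottle and beaker where they stood, and handed the job in at about 25 s; no verdict came back.

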